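# Start a table centrepiece with the bottom board of the rack

### The arm

A 6-joint arm with a two-finger parallel gripper is mounted at the origin on the work surface. World frame = base frame: x ahead of the robot, y to its left, z up, the work surface at z = 0. Lengths are in m, angles in rad, forces in N, time in s.
With the tool pointing down it reaches from about 0.25 to 0.775 m from the base axis. Payload 4 kg.
Tool frame: the origin (TCP) lies between the finger pads; the fingertips stand 22 mm ahead of it and the grasp point (between the pads) lies 3 mm ahead of it; x points along the fingers, z is the direction in which the jaws open and shut, and the axes are right-handed (so a half turn about x gives the same grasp; the last joint's range is limited). The gripper opens to 94 mm and grips with 3 to 60 N. Pads are 16 mm wide; open, the fingers measure 119 mm over their backs; the gripper's body (75 mm by 177 mm) begins 78 mm behind the grasp point.
Start: joints at [-0.103, 0.087, 1.371, -0, 1.684, -0.103], TCP at [0.55, -0, 0.228] pointing down, gripper open.
Joint ranges: [-3.1, 3.1], [-0.76, 2.03], [0.27, 2.55], [-1.08, 4.22], [0.17, 2.65], [-2.57, 2.57]. Speed limits (rad/s): [2.79, 2.79, 3.14, 3.14, 3.14, 3.14].

### API

Orientations are given as a unit quaternion [x, y, z, w].
In Python, from cell import move_ptp, movel, move_joints, open_jaws, close_gripper, dwell, inverse_kinematics, capture, Unreachable, close_job, get_time_s, get_qpos, get_joint_velocities, get_tau, get_tool_pos, get_tool_rot, get_wrist_force, get_torque, get_grip_width gives the robot as it stands. Calls block until the motion is done:
- move_ptp(position, orientation): joint-space move of the TCP to a pose.
- movel(position, rotation=None, v=0.15, max_force=None): straight line of the TCP; rotation=None keeps the orientation; v is the mean speed in m/s. With max_force (N) it stops when the force on the tool has changed by that much, and returns True; else False.
- move_joints(angles): joint-space move.
- open_jaws() and close_gripper(strength=None): open the fingers fully, or close them until they stop; strength is the grip in N (None keeps the last).
- dwell(seconds).
- inverse_kinematics(position, orientation): joint angles nearest the present ones, or None.
- capture(name): name is "scene" or "side" or "wrist"; returns a dict with "color" (420x560x3 uint8, blue, green, red), "depth" (420x560 float32, m along the optical axis (not along the pixel's ray), 0 where there is no reading), "camera_matrix" (3x3 intrinsics, pixels), "R" (3x3) and "t" (3): a world point X has camera coordinates R X + t. Camera axes: x right, y down, z forward; pixel columns grow to the right and rows downward; lengths in m; the calibration is good to about 2 mm. A picture is of the moment at which its call begins.
A pose or a line that the arm cannot do raises Unreachable and nothing moves.
- close_job(): hands the job in, once; it reports no verdict.
Readings, each from a call of its own:
- get_time_s(): time.
- get_qpos(): joint angles.
- get_joint_velocities(): joint speeds.
- get_tau(): joint torques, N m.
- get_tool_pos(): TCP position.
- get_tool_rot(): TCP orientation.
- get_wrist_force(): force on the tool from outside, world axes, zero at the start.
- get_torque(): the same for the moment, N m.
- get_grip_width(): finger opening in m.
Only numpy, scipy, OpenCV 4.12 (cv2) and the standard library are available. Lean on these libraries where they do the work, as an engineer would, in place of code of your own. Each camera call takes 0.05 s, during which the arm holds its last target. There are 200 camera calls.

### The job

Slide the bottom board, the one peeking out of the white dispenser's mouth, straight out so that the boards above drop down and stay in the dispenser. Lay that board flat on the cork-topped stand, lengthwise and centred between the stand's two end lips, then stand the red candle upright in the middle of the board and let go. Leave the mug, the flowerpot and the spool where they are.

Things in the scene. Friction and masses are not known exactly. Their poses are not given: they have to be found in the camera images.
- dispenser: fixed white rack holding a stack of four boards laid flat; 198 x 76 mm, 100 mm high. Origin: centre of its underside, on the table; x along its length, z up; the mouth is at its -x end, so a board is pulled out along -x. Floor 22 mm above the table; inside 186 x 64 mm; side walls half open. Once the bottom board is out, the others drop 18 mm by themselves.
- mouth (a point): middle of the mouth's sill on the dispenser (its x = -99 mm, 22 mm above the table; axes as the dispenser's). The end wall above it, 6 mm thick, leaves a slot 25 mm high that lets only the bottom board pass. The floor ends here: the protruding end of the bottom board hangs free, 22 mm above the table.
- board_a: the bottom board of the stack: brown wood, loose, 180 mm long (its x), 60 mm wide (y), 18 mm thick, 0.09 to 0.18 kg. Origin: centre of its underside, z up. It starts lengthwise in the dispenser, its -x end sticking out 45 to 61 mm beyond the mouth, the other three boards resting on it. Pulling it out takes a few newtons.
- board_b: a wooden board like board_a; it starts second from the bottom in the dispenser. Origin: centre of its underside, x along its 180 mm length, z up.
- board_c: a wooden board like board_a; it starts third from the bottom in the dispenser. Origin: centre of its underside, x along its 180 mm length, z up.
- board_d: a wooden board like board_a; it starts on top in the dispenser. Origin: centre of its underside, x along its 180 mm length, z up.
- stand: fixed dark wooden stand, 212 mm long (its x), 44 mm wide (y); cork top 30 mm above the table; at each end a lip 6 mm thick rising 8 mm above the cork, 200 mm between the lips: a board has 10 mm to spare at each end and overhangs the cork by 8 mm on each long side, either way round. Origin: centre of its underside on the table, z up.
- candle: red pillar candle, loose, upright cylinder 50 mm in diameter, 80 mm high (with a thin black wick on top), about 0.1 to 0.2 kg. Origin: centre of its underside, z up. It may start in any of three places, which it shares by chance with the mug and the flowerpot.
- mug: bystander: blue ceramic mug, 76 mm in diameter, 85 mm high, with a handle at its +y side. Origin: centre of its underside.
- pot: bystander: terracotta flowerpot, 80 mm in diameter at the rim, 70 mm high. Origin: centre of its underside.
- spool: bystander: green spool, 44 mm in diameter, 62 mm high, upright. Origin: centre of its underside.
Mind the look-alikes: they are no part of the job. What is shaped like the board_c but yellow is not meant.

How it is judged:
On the way, in this order (a step that is already met when the one before it is completed fails the run):
1. the bottom board is fully out of the dispenser and the three others have dropped inside it (x of board_a in the frame of dispenser below -0.186 m and z of board_b in the frame of dispenser below 0.026 m and z of board_c in the frame of dispenser below 0.045 m and z of board_d in the frame of dispenser below 0.063 m and x of each of board_b, board_c, board_d in the frame of dispenser above -0.02 m), for 0.1 s.
2. that board lies flat on the stand between its lips (x of board_a in the frame of stand between -0.013 and 0.013 m and y of board_a in the frame of stand between -0.013 and 0.013 m and z of board_a in the frame of stand between 0.027 and 0.034 m and angle between board_a's own z axis and vertical below 0.06 rad and angle between the x axis of board_a and the x axis of stand, either way round below 0.12 rad), for 0.2 s.
3. the candle stands in the middle of the board (all of step 2 and horizontal distance between candle and board_a below 0.015 m and angle between candle's own z axis and vertical below 0.06 rad and z of candle in the frame of board_a between 0.015 and 0.022 m), for 0.2 s.
At the end, for the whole second after the job is handed in: board_a lies flat (within 0.06 rad) on the stand's cork between the lips, centred within 13 mm along and across, lined up within 0.12 rad; the candle stands upright on it within 15 mm of its middle; the three other boards lie dropped inside the dispenser; all released and at rest (all of step 3 and z of board_b in the frame of dispenser below 0.026 m and z of board_c in the frame of dispenser below 0.045 m and z of board_d in the frame of dispenser below 0.063 m and x of each of board_b, board_c, board_d in the frame of dispenser above -0.02 m and linear speed of each of candle, board_a below 0.02 m/s and contact force between the fingers and candle below 0.1 N); the robot touches nothing.
It fails at once if the blue mug is moved more than 30 mm (distance of mug from where it was at the start of the episode above 0.03 m).
It fails at once if the terracotta pot is moved more than 30 mm (distance of pot from where it was at the start of the episode above 0.03 m).
It fails at once if the green spool is moved more than 30 mm (distance of spool from where it was at the start of the episode above 0.03 m).
It fails at once if the candle is tipped over (angle between candle's own z axis and vertical above 0.7 rad).
It fails at once if another board is drawn or lifted out of the dispenser (x of any of board_b, board_c, board_d in the frame of dispenser below -0.03 m or z of board_d in the frame of dispenser above 0.1 m).
It also fails if it takes over 58 s, if anything falls off the work surface, if the arm or the gripper's body presses on something with over 40 N, if the wrist force passes 120 N, or if a joint passes its speed limit or range.

## Working session

There is one attempt and no reset: what is moved stays moved. The work goes in short steps, each a Python script; the robot and the scene stay as the last script left them, time stands still between calls to the robot, and variables do not carry over. Pictures are saved under pics/ and viewed, about 8 in all and at most 12, crops included, and the job is handed in when it is done.

```bash
ls; mkdir -p pics
python3 - <<'E'
from cell import *
import cv2,pickle,numpy as np
d={n:capture(n) for n in("scene","side")}
pickle.dump(d,open('c0.pkl','wb'))
for n in d:
    cv2.imwrite(f'pics/0{n}.png',d[n]['color']); print(n,d[n]['camera_matrix'].round(1).tolist(),(-d[n]['R'].T@d[n]['t']).round(3))
print(get_time_s(),get_tool_rot())
E
```

```text
pics
scene [[417.7, 0.0, 274.8], [0.0, 417.7, 210.6], [0.0, 0.0, 1.0]] [ 1.059 -0.378  0.648]
side [[500.6, 0.0, 277.8], [0.0, 500.6, 212.6], [0.0, 0.0, 1.0]] [0.189 0.7   0.786]
0.1 [7.29459357e-05 7.07791533e-01 6.18661552e-05 7.06421360e-01]
```

View pics/0scene.png

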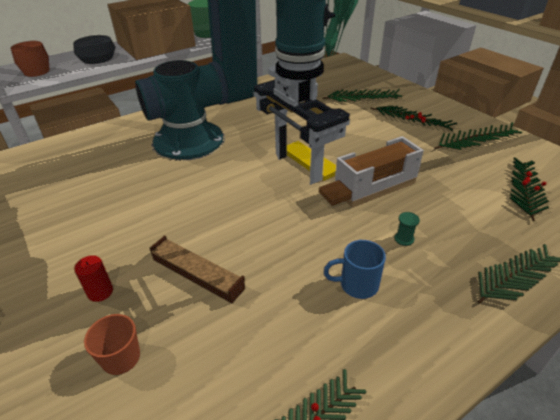

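View pics/0side.png

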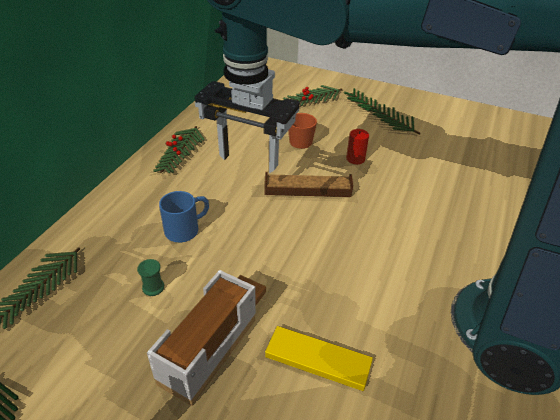

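The side view shows everything: the dispenser at (205,335) with its mouth end at (255,285), the stand at (308,185), the candle at (358,147), the pot at (302,130), the mug at (180,215) and the spool at (150,277). I'll measure each from masked depth points.

```bash
cat > h.py <<'E'
import numpy as np, cv2
def cloud(c):
    K=c['camera_matrix'];v,u=np.mgrid[:420,:560];z=c['depth']
    P=np.stack([(u-K[0,2])/K[0,0]*z,(v-K[1,2])/K[1,1]*z,z],-1)
    return (P-c['t'])@c['R']
def sel(c,box,zr,hsv=None):
    P=cloud(c);m=c['depth']>0
    x0,y0,x1,y1=box;b=np.zeros_like(m);b[y0:y1,x0:x1]=1
    m&=b&(P[...,2]>zr[0])&(P[...,2]<zr[1])
    if hsv:
        H=cv2.cvtColor(c['color'],cv2.COLOR_BGR2HSV);m&=cv2.inRange(H,hsv[0],hsv[1])>0
    return P[m]
def rect(p):
    (x,y),(w,h),a=cv2.minAreaRect((p[:,:2]*1000).astype(np.float32))
    if w<h:w,h,a=h,w,a+90
    return dict(n=len(p),c=(round(x,1),round(y,1)),L=round(w,1),W=round(h,1),ang=round((a+90)%180-90,2),z=round(float(np.median(p[:,2]))*1000,1))
E
python3 - <<'E'
import pickle;from h import *
d=pickle.load(open('c0.pkl','rb'));s=d['side'];c=d['scene']
br=((0,80,20),(20,255,255));wh=((0,0,60),(180,60,255))
B={'stand_cork':((255,165,365,200),(.022,.033)),'stand_lips':((255,165,365,200),(.034,.05)),'stand_all':((255,165,365,200),(.012,.05)),
'disp_top':((140,262,270,405),(.096,.106),wh),'disp_all':((140,262,270,405),(.05,.11)),'boardd':((140,262,270,405),(.085,.098),br),
'prot':((230,265,275,310),(.034,.046),br),'protall':((230,265,275,310),(.012,.046),br),
'candle_top':((340,125,375,170),(.074,.088)),'mug':((155,185,212,245),(.07,.1)),'pot':((285,110,320,150),(.06,.08)),'spool':((135,255,167,298),(.05,.07)),'yellow':((260,320,380,395),(.01,.03))}
for k,a in B.items():
    p=sel(s,*a); print(k,rect(p) if len(p)>5 else len(p))
C={'stand_all':((145,235,250,302),(.012,.05)),'cork':((145,235,250,302),(.022,.033)),'disp':((330,135,430,205),(.096,.106)),'prot':((312,172,358,208),(.034,.046),br),'boardd':((330,135,430,205),(.085,.098),br),'candle':((75,250,115,305),(.074,.088))}
print('scene')
for k,a in C.items():
    p=sel(c,*a); print(k,rect(p) if len(p)>5 else len(p))
E
```

```text
stand_cork {'n': 1081, 'c': (495.4, -209.4), 'L': 211.5, 'W': 53.7, 'ang': 22.58, 'z': 30.5}
stand_lips {'n': 99, 'c': (494.9, -208.5), 'L': 212.4, 'W': 50.8, 'ang': 23.7, 'z': 38.0}
stand_all {'n': 1541, 'c': (495.4, -209.4), 'L': 211.6, 'W': 53.7, 'ang': 22.58, 'z': 30.3}
disp_top {'n': 830, 'c': (491.4, 286.3), 'L': 199.4, 'W': 77.3, 'ang': 84.06, 'z': 100.2}
disp_all {'n': 6437, 'c': (570.8, 278.7), 'L': 238.6, 'W': 200.4, 'ang': -5.76, 'z': 93.9}
boardd {'n': 3313, 'c': (492.0, 284.4), 'L': 184.0, 'W': 61.5, 'ang': 84.14, 'z': 94.5}
prot {'n': 214, 'c': (471.0, 144.4), 'L': 70.4, 'W': 34.0, 'ang': -32.73, 'z': 40.7}
protall {'n': 249, 'c': (470.9, 144.6), 'L': 70.7, 'W': 34.3, 'ang': -33.05, 'z': 40.4}
candle_top {'n': 202, 'c': (427.3, -388.0), 'L': 52.5, 'W': 48.6, 'ang': -87.32, 'z': 80.8}
mug {'n': 526, 'c': (700.5, 38.2), 'L': 88.4, 'W': 74.6, 'ang': -83.25, 'z': 79.6}
pot {'n': 201, 'c': (582.3, -398.7), 'L': 84.8, 'W': 63.9, 'ang': -80.57, 'z': 67.1}
spool {'n': 358, 'c': (663.5, 206.8), 'L': 42.8, 'W': 42.6, 'ang': -72.48, 'z': 62.6}
yellow {'n': 3313, 'c': (307.1, 222.2), 'L': 180.0, 'W': 63.0, 'ang': 3.47, 'z': 18.3}
scene
stand_all {'n': 2347, 'c': (495.2, -208.3), 'L': 214.3, 'W': 46.8, 'ang': 22.83, 'z': 30.2}
cork {'n': 1890, 'c': (495.2, -208.3), 'L': 213.4, 'W': 46.8, 'ang': 22.83, 'z': 30.3}
disp {'n': 445, 'c': (491.9, 288.2), 'L': 200.4, 'W': 79.2, 'ang': 83.91, 'z': 99.4}
prot {'n': 448, 'c': (480.9, 164.9), 'L': 64.0, 'W': 61.1, 'ang': -5.76, 'z': 40.3}
boardd {'n': 1041, 'c': (492.8, 289.3), 'L': 176.9, 'W': 64.8, 'ang': 85.04, 'z': 94.5}
candle {'n': 472, 'c': (428.4, -384.7), 'L': 50.6, 'W': 47.0, 'ang': -16.7, 'z': 80.3}
```

```bash
cat >> h.py <<'E'
from scipy.spatial.transform import Rotation as R
DC=np.array([.4916,.2872]);DA=np.radians(84.05);DX=np.array([np.cos(DA),np.sin(DA)]);M=DC-.099*DX
def q(yawdeg): return (R.from_euler('z',yawdeg,degrees=True)*R.from_quat([0,.70710678,0,.70710678])).as_quat()
def p3(xy,z): return [float(xy[0]),float(xy[1]),z]
def along(s): return M-s*DX   # s m in front of the mouth
E
python3 - <<'E'
from cell import *;from h import *;import pickle
Y=q(-5.95)
for n,pt,yy in [('g',p3(along(.034),.037),-5.95),('st',p3((.495,-.209),.1),-67.3),('c',p3((.428,-.386),.06),-67.3)]: print(n,inverse_kinematics(pt,q(yy)))
move_ptp(p3(along(.034),.14),Y); movel(p3(along(.034),.037),v=.1,max_force=8)
close_gripper(30); print(get_grip_width(),get_tool_pos())
f0=np.array(get_wrist_force())
print(movel(p3(along(.104),.037),v=.06,max_force=35), np.array(get_wrist_force())-f0,get_tool_pos(),get_grip_width())
d={n:capture(n) for n in("scene","side")};pickle.dump(d,open('c1.pkl','wb'))
cv2.imwrite('pics/1.png',np.hstack([d['scene']['color'][100:320,230:500],d['side']['color'][200:420,100:370]]))
print(get_time_s())
E
```

```text
g [ 2.00604452e-01  1.02464148e-01  1.74548178e+00 -4.44089210e-16
  1.29364673e+00  3.04451542e-01]
st [-5.05050123e-01  1.19598659e-01  1.59181999e+00 -4.44089210e-16
  1.43017401e+00  6.69556463e-01]
c [-8.32209480e-01  2.35636810e-01  1.54063514e+00 -4.44089210e-16
  1.36532070e+00  3.42397107e-01]
0.05996463593719297 [0.47775002 0.15493004 0.03710518]
False [ 0.21960293 -1.19391966 -0.35699631] [0.47055608 0.08457613 0.03703481] 0.059608922939893255
4.1167
```

View pics/1.png

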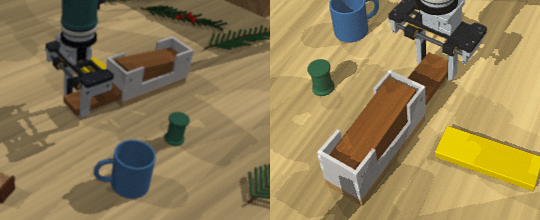

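The left half shows the board's free end well out at about (85,100) and the dispenser unmoved. Next I'll regrip near the board's centre.

Run:
```python
from cell import *;from h import *;import pickle
open_jaws(); movel(p3(along(.034),.037),v=.12,max_force=8)
d={n:capture(n) for n in("scene","side","wrist")};pickle.dump(d,open('c2.pkl','wb'))
cv2.imwrite('pics/2.png',np.hstack([d['scene']['color'][100:320,230:500],d['side']['color'][200:420,100:370]]))
br=((0,80,20),(20,255,255))
for n,b in(('scene',(270,150,380,230)),('side',(190,200,330,320))):
    p=sel(d[n],b,(.03,.05),br); r=(p[:,:2]-M)@-DX; w=(p[:,:2]-M)@np.array([DX[1],-DX[0]])
    k=abs(w)<.05; print(n,k.sum(),'s',np.percentile(r[k],[1,50,99]),'w',np.percentile(w[k],[1,99]),'z',[p[k&(abs(r-a)<.01),2].mean() for a in(.07,.09,.11)])
print(get_time_s(),get_tool_pos())
```

```text
scene 922 s [0.00764151 0.0738393  0.12356602] w [-0.02845514  0.0319166 ] z [np.float64(0.03978327006384107), np.float64(0.03959078026600214), np.float64(0.0397666858379302)]
side 468 s [0.01759138 0.05362411 0.09306694] w [-0.0295968  0.0305354] z [np.float64(0.04072091440699255), np.float64(0.04074009022432926), np.float64(nan)]
5.7083 [0.47775449 0.15426283 0.0369541 ]<stdin>:8: RuntimeWarning: Mean of empty slice.
  ret = ret.dtype.type(ret / rcount)
```

View pics/2.png

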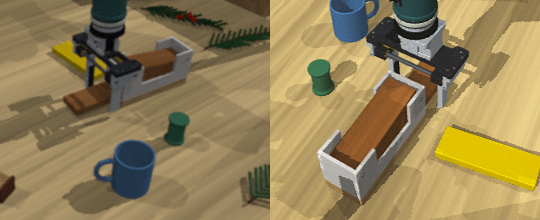

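The board is level, with its free end at s≈124 mm. That puts its centre between the pads, so I'll grip, pull it clear and lift.

Run:
```python
from cell import *;from h import *;import pickle
close_gripper(40); print(get_grip_width())
print(movel(p3(along(.150),.037),v=.06,max_force=35),get_wrist_force()); dwell(.4)
movel(p3(along(.150),.14),v=.12); 
d={n:capture(n) for n in("scene","side")};pickle.dump(d,open('c3.pkl','wb'))
cv2.imwrite('pics/3.png',np.hstack([d['scene']['color'][80:320,200:480],d['side']['color'][180:420,100:380]]))
br=((0,80,20),(20,255,255))
p=sel(d['side'],(140,262,270,405),(.04,.098),br); r=(p[:,:2]-DC)@DX
print('stack x',np.percentile(r,[1,99]),'z',[np.median(p[abs(r-a)<.01,2]) for a in(-.07,0,.07)])
for n,b in(('scene',(200,80,400,240)),('side',(190,100,400,330))):
    p=sel(d[n],b,(.13,.165),br); T=np.array(get_tool_pos()); r=(p[:,:2]-T[:2])@-DX; w=(p[:,:2]-T[:2])@np.array([DX[1],-DX[0]])
    print(n,len(p),np.percentile(r,[1,99]),np.percentile(w,[1,99]),np.polyfit(r,p[:,2],1))
print(get_time_s(),get_tool_pos(),get_grip_width())
```

```text
0.05937225676242225
False [-0.00741004 -0.53428495 -0.44570457]
stack x [-0.08909831  0.08017354] z [np.float64(0.07643316159787727), np.float64(0.07627180847840194), np.float64(0.07655951590849705)]
scene 1443 [-0.08744931  0.08902636] [-0.02777912  0.03245021] [-0.00226965  0.14101831]
side 1752 [-0.09049131  0.06334783] [-0.02952992  0.0305396 ] [0.01714998 0.1422402 ]
9.925 [0.4650348  0.03956503 0.13872538] 0.05960854741110106
```

View pics/3.png

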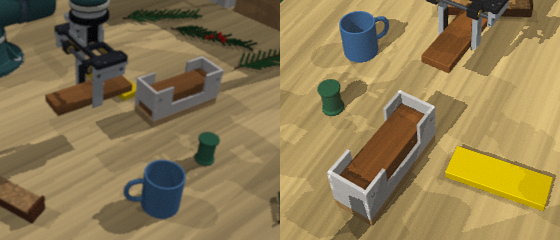

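The stack has dropped: its top is at 76 mm along the whole length, as expected. The held board is level and centred on the tool. Now I'll place it.

Run:
```python
from cell import *;from h import *;import pickle
S=(.4952,-.2085);Q=q(-67.2)
move_ptp(p3(S,.15),Q); movel(p3(S,.06),v=.12)
print(movel(p3(S,.0445),v=.03,max_force=6),get_tool_pos(),get_wrist_force())
dwell(.1);open_jaws();dwell(.1);movel(p3(S,.15),v=.15); movel(p3((.50,-.05),.2),v=.25)
d={n:capture(n) for n in("scene","side")};pickle.dump(d,open('c4.pkl','wb'))
cv2.imwrite('pics/4.png',np.hstack([d['scene']['color'][200:400,60:310],d['side']['color'][80:280,220:470]]))
for n,b in(('scene',(130,220,265,310)),('side',(245,150,375,210))):
    print(n,rect(sel(d[n],b,(.043,.056))))
print(rect(sel(d['side'],(340,125,375,170),(.074,.088))),rect(sel(d['scene'],(75,250,115,305),(.074,.088))),get_time_s())
```

```text
True [ 0.49497405 -0.20840967  0.04490174] [-0.41350381  0.61767183  4.01346158]
scene {'n': 2164, 'c': (497.5, -208.1), 'L': 180.8, 'W': 61.6, 'ang': 23.38, 'z': 48.4}
side {'n': 1113, 'c': (466.1, -241.6), 'L': 274.7, 'W': 123.5, 'ang': 45.03, 'z': 48.9}
{'n': 202, 'c': (427.6, -385.3), 'L': 51.1, 'W': 48.0, 'ang': -58.91, 'z': 80.5} {'n': 473, 'c': (428.0, -384.6), 'L': 51.5, 'W': 46.7, 'ang': -17.57, 'z': 80.3} 15.0083
```

View pics/4.png

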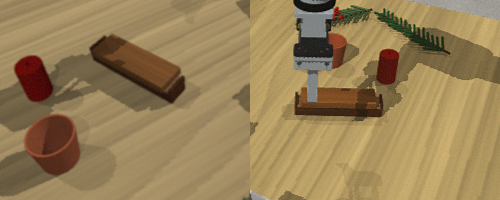

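The board lies flat between the lips, about 2 mm off centre, with its top at 48.4 mm. Next is the candle, at (428,-385) mm.

Run:
```python
from cell import *;from h import *;import pickle
C=(.4278,-.385);B=(.4968,-.2083);Q=q(-67.2)
move_ptp(p3(C,.17),Q); movel(p3(C,.055),v=.12,max_force=8)
close_gripper(20);z0=get_tool_pos()[2];print(get_grip_width(),get_tool_pos())
movel(p3(C,.19),v=.12); movel(p3(B,.19),v=.15); movel(p3(B,.115),v=.1)
print(movel(p3(B,.1015),v=.03,max_force=4),get_tool_pos(),z0,get_wrist_force())
dwell(.2);open_jaws();dwell(.2);movel(p3(B,.2),v=.12); movel(p3((.50,.0),.25),v=.25);dwell(.3)
d={n:capture(n) for n in("scene","side")};pickle.dump(d,open('c5.pkl','wb'))
cv2.imwrite('pics/5.png',np.hstack([d['scene']['color'][100:400,60:460],d['side']['color'][80:380,120:470]]))
red=[((0,170,30),(6,255,255))]
for n,b in(('scene',(110,180,265,310)),('side',(245,100,385,215))):
    print(n,'board',rect(sel(d[n],b,(.043,.053))),'candle',rect(sel(d[n],b,(.122,.134))))
p=sel(d['side'],(140,262,270,405),(.04,.098),((0,80,20),(20,255,255)));r=(p[:,:2]-DC)@DX
print(np.percentile(r,[1,99]),np.median(p[:,2]),get_time_s())
```

```text
0.04967496913195586 [ 0.42783231 -0.38504326  0.05502186]
True [ 0.49693692 -0.20843061  0.10277445] 0.055021862601849346 [ 1.29609055 -0.70561869  3.08492863]
scene board {'n': 1593, 'c': (497.5, -208.2), 'L': 180.9, 'W': 61.6, 'ang': 23.58, 'z': 48.4} candle {'n': 441, 'c': (497.2, -209.6), 'L': 49.5, 'W': 48.3, 'ang': 6.6, 'z': 128.4}
side board {'n': 1124, 'c': (537.4, -309.8), 'L': 283.9, 'W': 178.5, 'ang': -67.44, 'z': 48.9} candle {'n': 249, 'c': (495.8, -208.3), 'L': 47.7, 'W': 46.2, 'ang': -68.04, 'z': 129.0}
[-0.08915728  0.07967561] 0.07635291899065517 25.8
```

View pics/5.png

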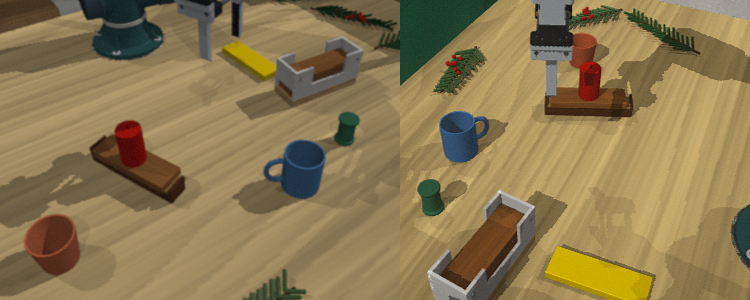

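The candle stands upright at (130,145), in the middle of the board, with its top at 128.4 mm (128 expected). It is within 2 mm of the board's centre, so I'll hand in.

```bash
python3 -c "
from cell import *
close_job();print(get_time_s())"
```

```text
the job is handed in; nothing more can be done
the job is handed in; nothing more can be done
```

The job is done and handed in at about 26 s of the 58 s allowed. No verdict was reported. I pulled the bottom board part-way out, regripped it at its centre and drew it clear. I then laid it on the stand and stood the candle on it.

What the last checks showed:
- **Board on the stand:** it lies about 2 mm from the stand's centre and within 1° of its direction. Its top is at 48.4 mm (48 expected).
- **Candle:** it is upright and released, within about 2 mm of the board's middle. Its top is at 128.4 mm (128 expected).
- **Other three boards:** they dropped and stayed in the dispenser, with the stack top at 76 mm as expected.
- **Mug, pot and spool:** I judged them unmoved from the pictures only and did not measure them again.

One check failed: after both placings, the side camera's reading of the board was unusable because its crop took in other objects. The board's final pose therefore rests on the scene camera alone. The two cameras agreed on the candle to within about 2 mm.

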